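Lock the mandrel rest into the torch stand's sprung slot

ROBOT

A 6-joint arm with a two-finger parallel gripper is mounted at the origin on the work surface. World frame = base frame: x ahead of the robot, y to its left, z up, the work surface at z = 0. Lengths are in m, angles in rad, forces in N, time in s.
With the tool pointing down it reaches from about 0.325 to 0.875 m from the base axis. Payload 4.4 kg.
Tool frame: the origin (TCP) lies midway between the tips of the shut fingers; the grasp point (between the pads) lies 19 mm behind it; z points along the fingers, x is the direction in which the jaws open and shut, and the axes are right-handed (so a half turn about z gives the same grasp; the last joint's range is limited). The gripper opens to 85 mm and grips with 20 to 120 N. Pads are 22 mm wide; open, the fingers measure 114 mm over their backs; the gripper's body (76 mm by 85 mm) begins 54 mm behind the grasp point. The pads swing forward as they close: fully open they stand 13 mm farther back than shut.
Start: joints at [-0.15, 0.207, 1.542, -0, 1.393, -0.15], TCP at [0.575, -0, 0.231] pointing down, gripper open.
Joint ranges: [-2.73, 2.73], [-0.86, 2.22], [0.23, 2.46], [-1.11, 4.25], [0.08, 2.63], [-2.82, 2.82]. Speed limits (rad/s): [2.79, 2.79, 3.14, 3.14, 3.14, 3.14].

INTERFACE

Orientations are given as a unit quaternion [x, y, z, w].
In Python, from station import bot gives the robot as it stands. Calls block until the motion is done:
- bot.move_to(position, orientation): joint-space move of the TCP to a pose.
- bot.line_to(position, v=0.15, frame=None): straight line of the TCP; frame=None keeps the orientation; v is the mean speed in m/s.
- bot.movej(angles): joint-space move.
- bot.move_gripper(opening, grip_force=None): finger opening in m; grip_force is the grip in N (None keeps the last); returns when the fingers have stopped.
- bot.pause(seconds).
- bot.solve_ik(position, orientation): joint angles nearest the present ones, or None.
- bot.get_obs(): the state.
- bot.read_camera(name): name is "scene" or "side" or "wrist"; returns a dict with "frame" (400x640x3 uint8, blue, green, red), "K" (3x3 intrinsics, pixels), "R" (3x3) and "t" (3): a world point X has camera coordinates R X + t. Camera axes: x right, y down, z forward; pixel columns grow to the right and rows downward; lengths in m; the calibration is good to about 2 mm. The wrist camera is an equidistant fisheye: a pixel r from the principal point sees the ray r / f radians off the axis. A picture is of the moment at which its call begins. There is no depth.
A pose or a line that the arm cannot do raises bot.Unreachable and nothing moves.
- bot.sign_off(): hands the job in, once; it reports no verdict.
The state is a dict: "time_s": time; "joint_positions": joint angles; "qd": joint speeds; "effort": joint torques, N m; "eef_pos": TCP position; "ee_rot": TCP orientation; "force": force on the tool from outside, world axes, zero at the start; "wrist_torque": the same for the moment, N m; "width": finger opening in m.
Only numpy, scipy, OpenCV 4.12 (cv2) and the standard library are available. Lean on these libraries where they do the work, as an engineer would, in place of code of your own. Each camera call takes 0.05 s, during which the arm holds its last target.

TASK

Take the mandrel rest out of its parking block and drop its T-foot into the slotted shoe on the torch stand's base bar, feeling along the shoe for the slot with light pressure. Press it down against the spring until its foot is free to turn, give it a quarter turn, then ease off so that the spring lifts it into its locking pocket, and let go. Never press harder than 40 N, and leave the cup, marver plate, tweezers and bead cradle where they are.

Things in the scene. Friction and masses are not known exactly. Their poses are not given: they have to be found in the camera images.
- rest_grip (a point): Mandrel rest, loose, upright, about 0.2 kg, 86 mm tall. The point to grip: on its axis, in a brass block 20 x 20 mm that reaches from 26 mm below to 18 mm above this point; a small V yoke above it ends 36 mm above this point. The foot's underside is 49.5 mm below this point. Axes as foot, z up.
- foot: Lower end of the mandrel rest, rigidly part of it: T-foot 30 mm long (own y), 10 mm wide (own x), 9 mm thick with a half-round underside; above it a 9.6 mm shank, then a round collar 36 mm across and 4 mm thick, whose underside is 19.5 mm above the foot's underside. Origin: centre of the foot's underside, on the rest's axis.
- park: Parking block, aluminium, 60 (x) x 70 (y) x 25 mm, fixed; origin at the underside. At the start the rest's foot hangs in its open well (14 x 34 mm, long along y), the collar lying on the block's top. Lift the rest 25 mm or more to clear it.
- stand: Torch stand, fixed. Base bar 62 mm wide (x), 10 mm thick, along own y from -185 to +115 mm; origin on the counter under the bar's middle line, level with a small index pin. Torch column, to 0.26 m high, at y = -225 mm. On the bar is a fixed steel shoe 50 mm wide, its flat top 33 mm above the counter, with one slot 13 mm wide (x) and 33 mm long (y), on the middle line.
- index (a point): Point on the shoe's top face, on the bar's middle line, level with the index pin; axes as the stand. The slot's place is NOT measured: its centre is 8 to 56 mm from here toward the stand's +y, different each time, to be found by feel (or seen). The shoe's top is flat and whole around the slot, at least 75 mm back toward -y from the slot's centre and 30 mm toward +y.
- level_pressed (a point): A height mark, on the bar's middle line at the index pin, 13.5 mm above the counter: where the foot's underside is when fully pressed, with the collar on the shoe. A foot dropped into the slot first meets a sprung pad, 12 mm below the shoe's top (21 mm above the counter). The pad pushes up with 3.4 N there and 9.4 N fully pressed (0.8 N/mm).
- level_locked (a point): A height mark, as above but 19 mm above the counter: where the foot's underside is when locked. The foot turns, either way, only with the collar within about 2 mm of the shoe. After a quarter turn, let up, the spring lifts it 5.5 mm into a 18 mm wide cross pocket under the slot's lips, which takes it only within about 9 degrees of square; otherwise it stays at 16 mm, not locked.
- cup: Bystander: fired clay cup, 72 mm across, 75 mm tall. Origin at the underside.
- marver: Bystander: copper marver plate 90 x 110 x 10 mm. Origin at the underside.
- tweezers: Bystander: black steel tweezers lying along their x, 145 mm long, 8 mm high. Origin at the underside, mid length.
- cradle: Bystander: dark steel cradle 110 x 35 mm, 30 mm tall, holding a mandrel with a clear glass bead. Origin at the underside.

How it is judged:
By the outcome, as a careful person would: the job done as asked, in the order asked, and still so for the second after the job is handed in, with the robot touching nothing.
It also fails if it takes over 72 s, if anything falls off the work surface, if the arm or the gripper's body presses on something with over 40 N, if the wrist force passes 120 N, or if a joint passes its speed limit or range.

## Working session

There is one attempt and no reset: what is moved stays moved. The work goes in short steps, each a Python script; the robot and the scene stay as the last script left them, time stands still between calls to the robot, and variables do not carry over. Pictures are saved under pics/ and viewed, and the job is handed in when it is done.

```bash
ls; mkdir -p pics
python3 - <<'E'
from station import bot
import cv2
for n in ("scene","side","wrist"):
    c=bot.read_camera(n); cv2.imwrite(f"pics/{n}0.png",c["frame"])
    print(n,c["K"].round(1).tolist(),c["R"].round(4).tolist(),c["t"].round(4).tolist())
o=bot.get_obs();print(o)
E
```

```text
pics
scene [[490.9, 0.0, 322.3], [0.0, 490.9, 195.1], [0.0, 0.0, 1.0]] [[0.8361, 0.5485, 0.0057], [0.3441, -0.5163, -0.7843], [-0.4272, 0.6577, -0.6204]] [-0.5273, -0.0861, 1.2835]
side [[476.4, 0.0, 313.5], [0.0, 476.4, 205.9], [0.0, 0.0, 1.0]] [[-0.942, -0.3352, 0.0162], [-0.216, 0.5685, -0.7938], [0.2569, -0.7512, -0.608]] [0.5547, 0.125, 0.7922]
wrist [[309.7, 0.0, 315.7], [0.0, 309.7, 204.0], [0.0, 0.0, 1.0]] [[1.0, -0.0013, -0.0021], [-0.0006, -0.9572, 0.2894], [-0.0024, -0.2894, -0.9572]] [-0.5727, -0.0374, 0.3798]
{'time_s': 0.15, 'joint_positions': array([-1.50487566e-01,  2.07269140e-01,  1.54263882e+00,  4.38240912e-06,
        1.39351229e+00, -1.50498322e-01]), 'qd': array([ 0.00025329, -0.00419148, -0.00524052, -0.00216863,  0.00055772,
       -0.00088551]), 'effort': array([ 5.23460058e-04, -3.83512866e+01, -2.92037880e+01, -1.78299792e-04,
        6.64118095e-03, -5.65601522e-05]), 'eef_pos': array([5.74404262e-01, 8.75474715e-05, 2.30360849e-01]), 'ee_rot': array([ 9.99999582e-01,  4.98977137e-06, -9.03149044e-04, -1.39134192e-04]), 'force': array([0.04648833, 0.18843572, 0.46027312]), 'wrist_torque': array([-0.03885117,  0.0043273 , -0.02599999]), 'width': 0.08550222037653452}
```

View pics/scene0.png

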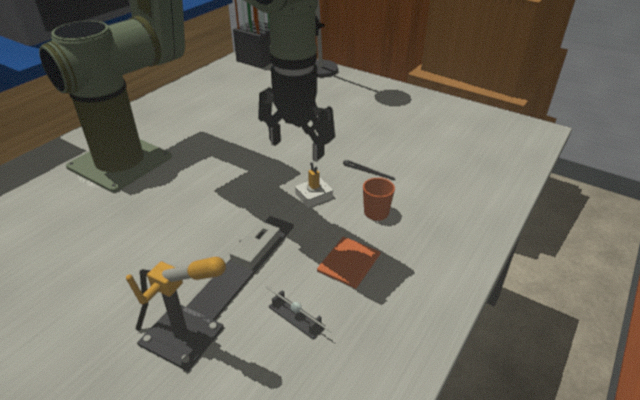

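View pics/side0.png

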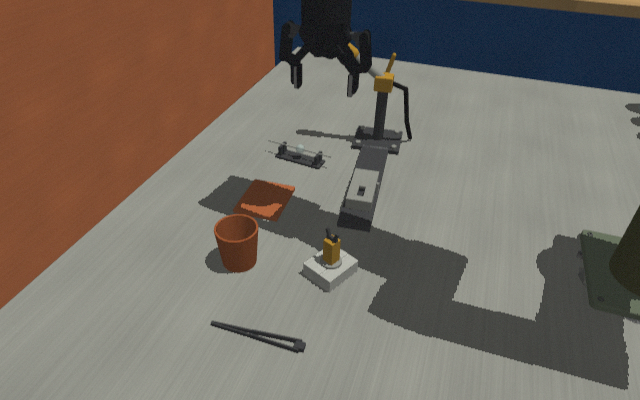

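View pics/wrist0.png

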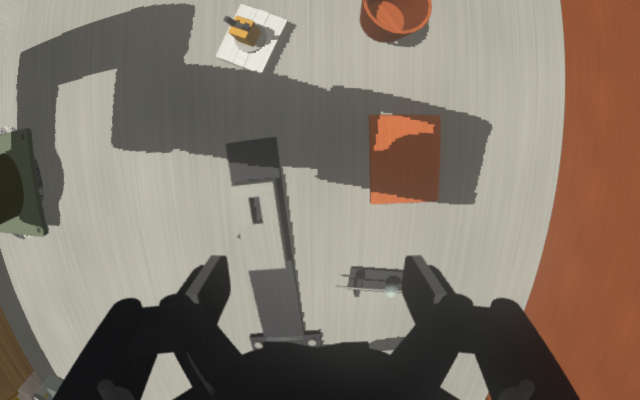

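The views show the rest and white parking block (scene ~(313,185), side ~(331,262), wrist ~(250,35)). The shoe's slot is at scene ~(262,233), side ~(362,190) and wrist ~(256,210). A dark dot in the wrist view at ~(239,236) may be the index pin. I'll zoom in next.

```bash
cat > h.py <<'E'
import numpy as np, cv2
from station import bot
def und(c,px):
    px=np.atleast_2d(np.array(px,float));K=c["K"]
    d=np.stack([(px[:,0]-K[0,2])/K[0,0],(px[:,1]-K[1,2])/K[1,1]],1)
    if c.get("fish"):
        th=np.linalg.norm(d,axis=1);s=np.where(th>1e-9,np.sin(th)/np.maximum(th,1e-9),1)
        r=np.c_[d*s[:,None],np.cos(th)]
    else: r=np.c_[d,np.ones(len(d))]
    r/=np.linalg.norm(r,axis=1)[:,None]
    return -c["R"].T@c["t"], r@c["R"]
def plane(c,px,z):
    o,r=und(c,px); return o+r*((z-o[2])/r[:,2])[:,None]
def tri(obs):
    A=0;b=0;L=[]
    for c,p in obs:
        o,r=und(c,p);r=r[0];P=np.eye(3)-np.outer(r,r);A=A+P;b=b+P@o;L.append((P,o))
    X=np.linalg.solve(A,b);return X,[round(float(np.linalg.norm(P@(X-o)))*1e3,2) for P,o in L]
def proj(c,X):
    x=np.atleast_2d(X)@c["R"].T+c["t"];K=c["K"]
    if c.get("fish"):
        rr=np.linalg.norm(x[:,:2],axis=1);th=np.arctan2(rr,x[:,2]);d=x[:,:2]/np.maximum(rr,1e-9)[:,None]*th[:,None]
    else: d=x[:,:2]/x[:,2:]
    return d*[K[0,0],K[1,1]]+[K[0,2],K[1,2]]
def cam(n):
    c=bot.read_camera(n);c["fish"]=n=="wrist";return c
def crop(c,u0,v0,u1,v1,s,name):
    cv2.imwrite("pics/"+name,cv2.resize(c["frame"][v0:v1,u0:u1],None,fx=s,fy=s,interpolation=cv2.INTER_CUBIC))
def yaw(a):  # tool down, tool x at angle a in world
    from scipy.spatial.transform import Rotation as R
    return (R.from_euler('z',a)*R.from_quat([1,0,0,0])).as_quat()
E
python3 - <<'E'
from h import *
c=cam("scene");crop(c,220,160,340,250,6,"s1.png")
c=cam("side");crop(c,290,130,410,300,4,"d1.png") if 0 else crop(c,290,140,410,290,4,"d1.png")
c=cam("wrist");crop(c,190,0,310,120,5,"w1.png");crop(c,210,120,310,340,2,"w2.png")
E
```

```text
(no output)
```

View pics/s1.png

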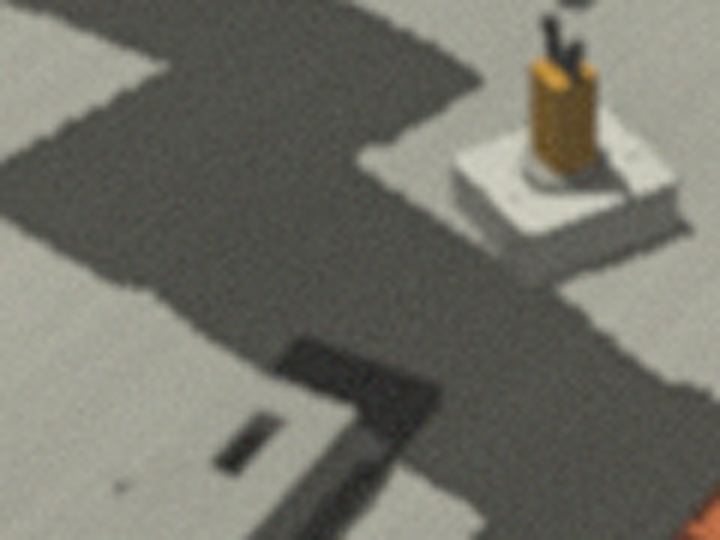

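View pics/d1.png

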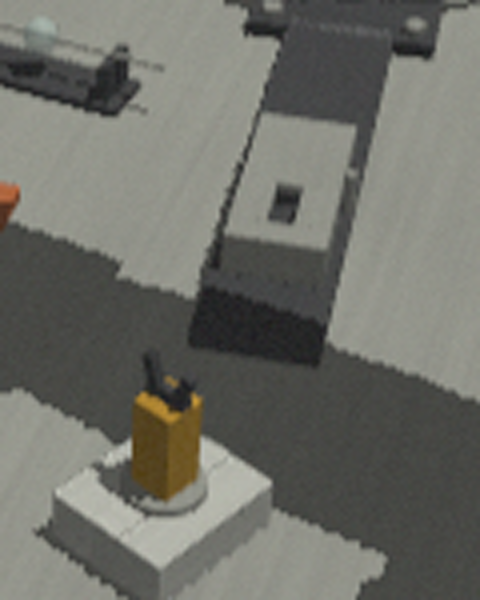

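View pics/w1.png

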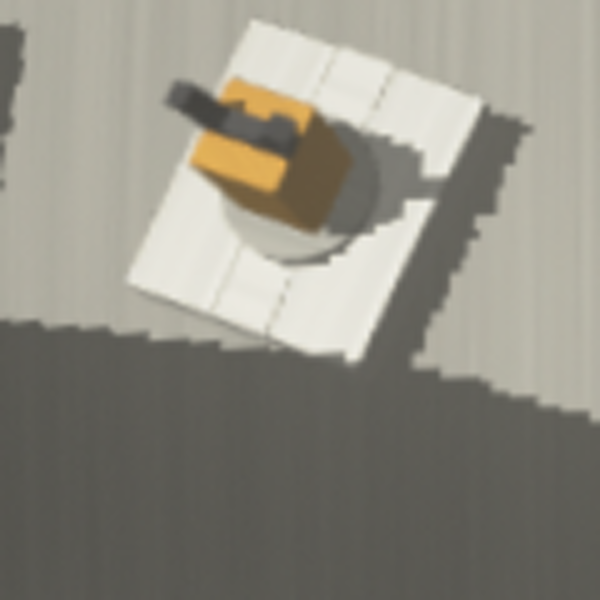

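View pics/w2.png

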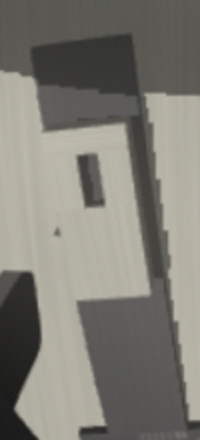

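In the crops, the park's top corners and the brass top are sharp. The slot is at wrist ~(255.5,210), scene ~(261.5,234) and side ~(361,190). The index pin is at wrist (238.5,235), scene (240.3,241) and side (378,183). Next I compute coarse positions.

Run:
```python
from h import *
S,D,W=cam("scene"),cam("side"),cam("wrist")
np.set_printoptions(precision=4,suppress=True)
s=lambda p:[220+p[0]/6,160+p[1]/6]
d=lambda p:[290+p[0]/4,140+p[1]/4]
w=lambda p:[190+p[0]/5,p[1]/5]
w2=lambda p:[210+p[0]/2,120+p[1]/2]
sc=[s(p) for p in [(455,160),(605,108),(682,180),(525,235)]]
wc=[w(p) for p in [(252,18),(487,100),(358,362),(127,280)]]
dc=[d(p) for p in [(52,495),(160,570),(272,485)]]
print("scene",plane(S,sc,.025));print("wrist",plane(W,wc,.025));print("side",plane(D,dc,.025))
for n,a,b,c in [("slot",s((247,443)),d((285,203)),w2((91,180))),("pin",s((122,487)),d((352,173)),w2((57,230)))]:
    print(n,tri([(S,a),(D,b),(W,c)]),plane(S,a,.033),plane(D,b,.033),plane(W,c,.033))
# shoe corners / bar
print("shoe", plane(D,[d(p) for p in [(262,113),(357,125),(328,250),(225,235)]],.033), plane(W,[w2(p) for p in [(44,130),(125,124),(150,294),(78,300)]],.033))
print("brass top wrist",plane(W,[w(p) for p in [(237,77),(315,103),(277,193),(193,160)]],.089))
```

```text
scene [[0.4624 0.142  0.025 ]
 [0.4926 0.2038 0.025 ]
 [0.5439 0.1809 0.025 ]
 [0.5123 0.1185 0.025 ]]
wrist [[0.488  0.2069 0.025 ]
 [0.5424 0.182  0.025 ]
 [0.5136 0.1209 0.025 ]
 [0.4593 0.1445 0.025 ]]
side [[0.5412 0.1863 0.025 ]
 [0.4871 0.2104 0.025 ]
 [0.4586 0.1491 0.025 ]]
slot (array([ 0.503 , -0.0372,  0.0318]), [0.58, 0.81, 0.32]) [[ 0.5031 -0.038   0.033 ]] [[ 0.5031 -0.0346  0.033 ]] [[ 0.5031 -0.0371  0.033 ]]
pin (array([ 0.4784, -0.0738,  0.0289]), [1.72, 2.12, 2.74]) [[ 0.4815 -0.0789  0.033 ]] [[ 0.4785 -0.0714  0.033 ]] [[ 0.4797 -0.0692  0.033 ]]
shoe [[ 0.5352 -0.1083  0.033 ]
 [ 0.4863 -0.1149  0.033 ]
 [ 0.4742 -0.005   0.033 ]
 [ 0.523   0.0009  0.033 ]] [[ 0.4767 -0.0067  0.033 ]
 [ 0.5247 -0.0037  0.033 ]
 [ 0.5352 -0.112   0.033 ]
 [ 0.4887 -0.1174  0.033 ]]
brass top wrist [[0.5012 0.1702 0.089 ]
 [0.5162 0.1634 0.089 ]
 [0.5093 0.1459 0.089 ]
 [0.493  0.1541 0.089 ]]
```

Run:
```python
from h import *
import pickle
np.set_printoptions(precision=4,suppress=True)
bot.move_to([.503,-.045,.20],yaw(np.radians(6.3)))
c=cam("wrist");cv2.imwrite("pics/w3.png",c["frame"]);pickle.dump(c,open("w3.pkl","wb"))
s=cam("scene");cv2.imwrite("pics/s3.png",s["frame"])
bot.move_to([.501,.155,.20],yaw(np.radians(-24.7)))
c=cam("wrist");cv2.imwrite("pics/w4.png",c["frame"]);pickle.dump(c,open("w4.pkl","wb"))
s=cam("side");cv2.imwrite("pics/d4.png",s["frame"]);pickle.dump(s,open("d4.pkl","wb"))
s=cam("scene");cv2.imwrite("pics/s4.png",s["frame"]);pickle.dump(s,open("s4.pkl","wb"))
o=bot.get_obs();print(o["time_s"],o["eef_pos"],o["joint_positions"],o["force"])
```

```text
2.0417 [0.5015 0.154  0.2001] [ 0.133   0.128   1.6995 -0.0003  1.3138  0.5655] [-0.464  -0.1938  0.3154]
```

View pics/w3.png

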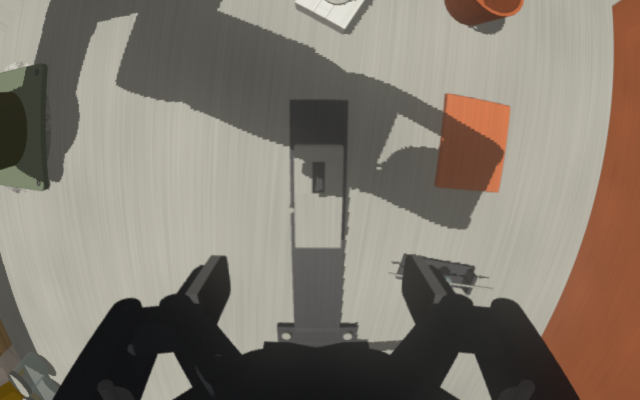

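View pics/w4.png

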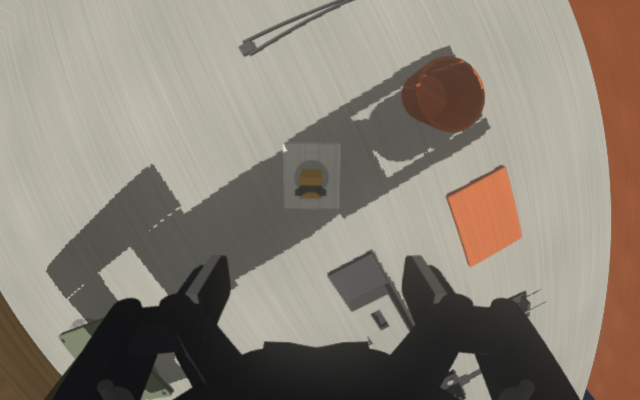

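View pics/d4.png

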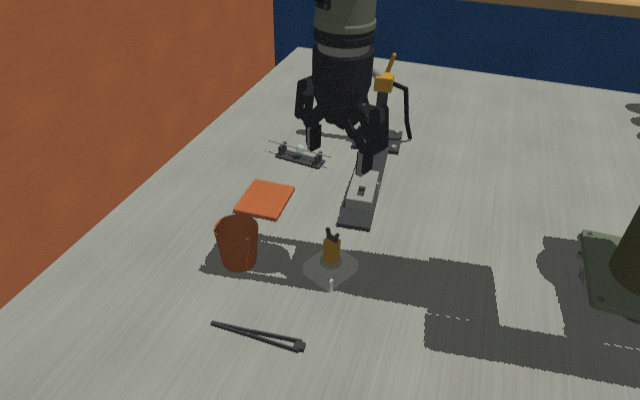

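View pics/s4.png

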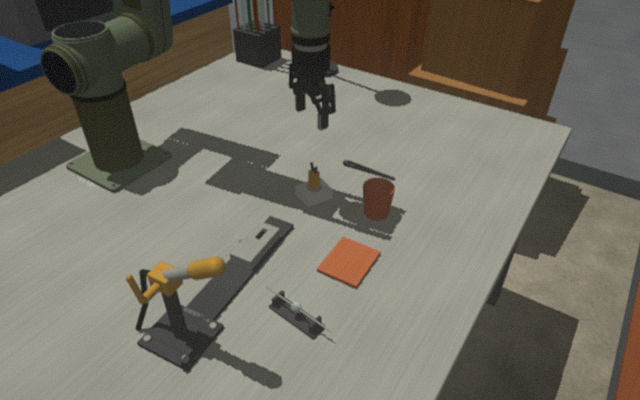

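w3 shows the shoe at columns 292-342 and rows 145-247, with the slot near (319,177) and the pin near (291,210). w4 shows the rest's brass block near (312,178) inside the park square at (283..340,144..209). I'll measure with masks and crops.

Run:
```python
from h import *
import pickle
c=pickle.load(open("w3.pkl","rb"));crop(c,270,85,370,260,3.4,"w3c.png")
c=pickle.load(open("w4.pkl","rb"));crop(c,270,130,355,225,6,"w4c.png")
np.set_printoptions(precision=4,suppress=True)
S=pickle.load(open("s4.pkl","rb"))
for z in(.15,.2,.25):print("nozzle",plane(S,[[222,266]],z))
```

```text
nozzle [[ 0.5848 -0.2264  0.15  ]]
nozzle [[ 0.6221 -0.2585  0.2   ]]
nozzle [[ 0.6594 -0.2905  0.25  ]]
```

View pics/w3c.png

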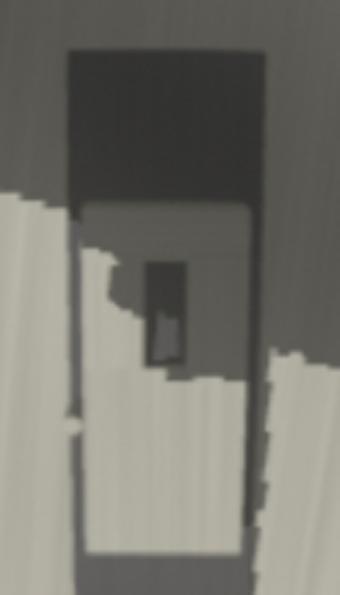

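View pics/w4c.png

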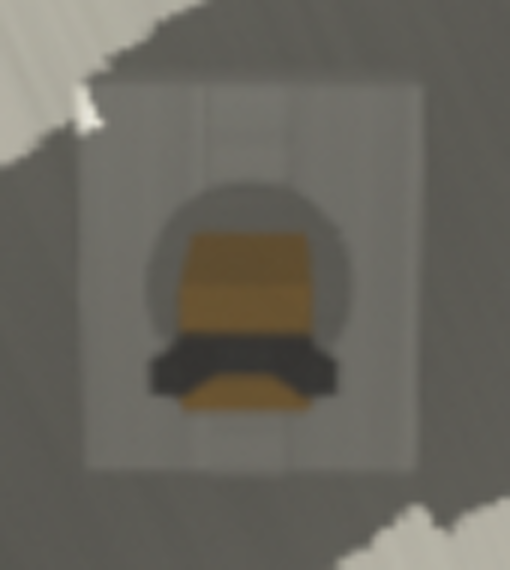

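Run:
```python
from h import *
import pickle
np.set_printoptions(precision=4,suppress=True)
W3,W4,S,D=[pickle.load(open(f"{n}.pkl","rb")) for n in("w3","w4","s4","d4")]
f3=lambda p:[270+p[0]/3.4-.35,85+p[1]/3.4-.35]
f4=lambda p:[270+p[0]/6-.42,130+p[1]/6-.42]
sl=plane(W3,[f3(p) for p in[(145,262),(187,262),(187,366),(145,366)]],.033);print("slot",sl,sl.mean(0))
L=lambda P:np.degrees(np.arctan2(-P[0],P[1]))
sh=plane(W3,[f3(p) for p in[(81,203),(250,203),(241,552),(86,552)]],.033)
print("shoe",sh,"yaws",L(sh[0]-sh[3]),L(sh[1]-sh[2]),L(sl[0]-sl[3]),L(sl[1]-sl[2]),"dims",np.linalg.norm(sh[0]-sh[1]),np.linalg.norm(sh[1]-sh[2]))
print("pin",plane(W3,[f3((71,425))],.033), "mid",(sh[:2].mean(0),sh[2:].mean(0)))
pk=plane(W4,[f4(p) for p in[(78,85),(423,87),(415,470),(86,470)]],.025)
print("park",pk,pk.mean(0),"yaws",L(pk[0]-pk[3]),L(pk[1]-pk[2]),"dims",np.linalg.norm(pk[0]-pk[1]),np.linalg.norm(pk[1]-pk[2]))
br=plane(W4,[f4(p) for p in[(182,284),(311,284),(313,409),(181,409)]],.073)
print("brass",br,br.mean(0),L(br[0]-br[3]),L(br[1]-br[2]),np.linalg.norm(br[0]-br[1]),np.linalg.norm(br[1]-br[2]))
# heights: brass corners, slot, park from two views
B=[br[i] for i in range(4)]
crop(S,300,155,345,210,12,"s4c.png");crop(D,300,215,365,300,7,"d4c.png")
print("proj scene",(proj(S,B)-[300,155])*12+5.5,"side",(proj(D,B)-[300,215])*7+3)
```

```text
slot [[ 0.4951 -0.0216  0.033 ]
 [ 0.5075 -0.0203  0.033 ]
 [ 0.5112 -0.052   0.033 ]
 [ 0.4985 -0.0534  0.033 ]] [ 0.5031 -0.0368  0.033 ]
shoe [[ 0.4745 -0.006   0.033 ]
 [ 0.524  -0.0006  0.033 ]
 [ 0.5358 -0.1118  0.033 ]
 [ 0.4859 -0.1171  0.033 ]] yaws 5.843969241569442 6.042078591352747 5.995936037304846 6.528893114911693 dims 0.04976034107823661 0.11183000739881246
pin [[ 0.4776 -0.0746  0.033 ]] mid (array([ 0.4993, -0.0033,  0.033 ]), array([ 0.5109, -0.1145,  0.033 ]))
park [[0.4874 0.2072 0.025 ]
 [0.5409 0.1821 0.025 ]
 [0.512  0.1197 0.025 ]
 [0.4582 0.1444 0.025 ]] [0.4996 0.1634 0.025 ] yaws -24.907118374154468 -24.839411119869705 dims 0.059173384965693555 0.06878881957207328
brass [[0.4951 0.1761 0.073 ]
 [0.5124 0.1681 0.073 ]
 [0.5048 0.1504 0.073 ]
 [0.4866 0.1587 0.073 ]] [0.4997 0.1633 0.073 ] -25.87981028729168 -23.516516634413023 0.019151256987625712 0.019279374818386253
proj scene [[188.1416 156.7884]
 [240.0828 205.8671]
 [155.1153 237.8172]
 [101.5733 185.9974]] side [[234.5927 209.9696]
 [172.0403 169.3834]
 [228.401  129.3884]
 [293.4697 170.4423]]
```

View pics/s4c.png

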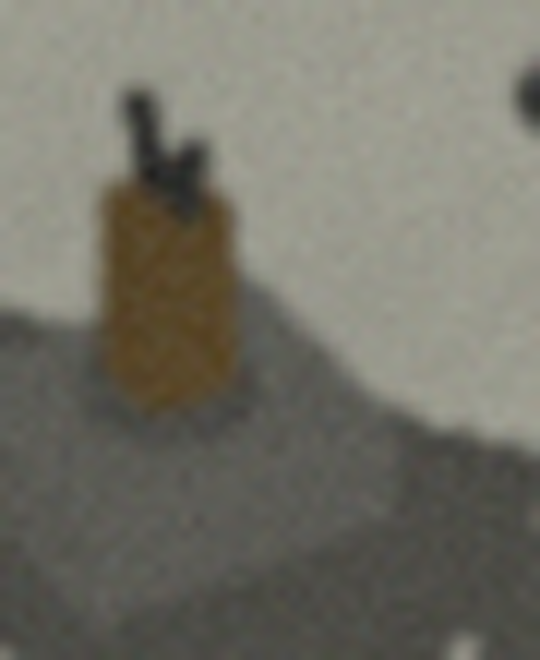

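View pics/d4c.png

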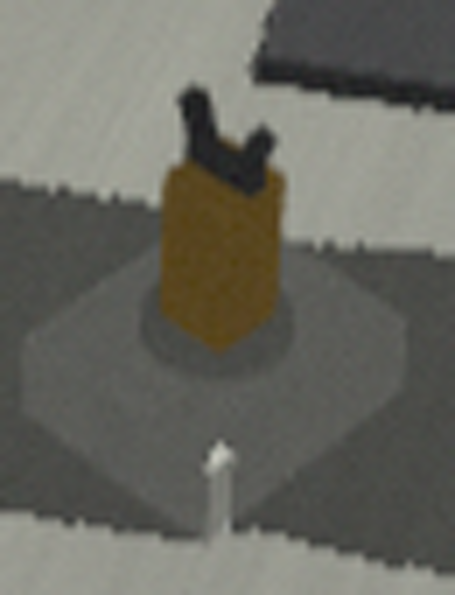

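Run:
```python
from h import *
import pickle
np.set_printoptions(precision=4,suppress=True)
W3,W4,S,D=[pickle.load(open(f"{n}.pkl","rb")) for n in("w3","w4","s4","d4")]
f4=lambda p:[270+p[0]/6-.42,130+p[1]/6-.42]
s=lambda p:[300+(p[0]-5.5)/12,155+(p[1]-5.5)/12]
d=lambda p:[300+(p[0]-3)/7,215+(p[1]-3)/7]
print("brass L",tri([(W4,f4((181,409))),(S,s((104,187)))]),tri([(W4,f4((181,409))),(D,d((285,175)))]))
print("brass R",tri([(W4,f4((311,284))),(S,s((237,207)))]),tri([(W4,f4((311,284))),(D,d((164,175)))]))
print("park corner",tri([(W4,f4((86,470))),(D,d((407,327)))]),tri([(W4,f4((423,87))),(D,d((24,362)))]))
a=yaw(np.radians(65.2))
bot.move_to([.4997,.1634,.15],a)
bot.line_to([.4997,.1634,.037],v=.1)
o=bot.get_obs();print(o["time_s"],o["eef_pos"],o["joint_positions"],o["force"])
for n,b in(("side",(270,130,400,300)),("scene",(260,60,380,230))):
    c=cam(n);crop(c,*b,3.2,n+"5.png")
```

```text
brass L (array([0.4868, 0.1588, 0.0729]), [0.25, 0.25]) (array([0.4874, 0.159 , 0.072 ]), [1.06, 1.06])
brass R (array([0.5122, 0.1679, 0.0727]), [0.27, 0.27]) (array([0.5132, 0.1682, 0.0714]), [1.0, 1.0])
park corner (array([0.4587, 0.1443, 0.0212]), [1.5, 1.5]) (array([0.5421, 0.1811, 0.0141]), [0.91, 0.91])
4.7083 [0.5005 0.1635 0.0377] [ 0.1514  0.3505  1.8107  0.      0.9787 -0.9866] [ 0.6673 -0.1637 -0.0973]
```

View pics/side5.png

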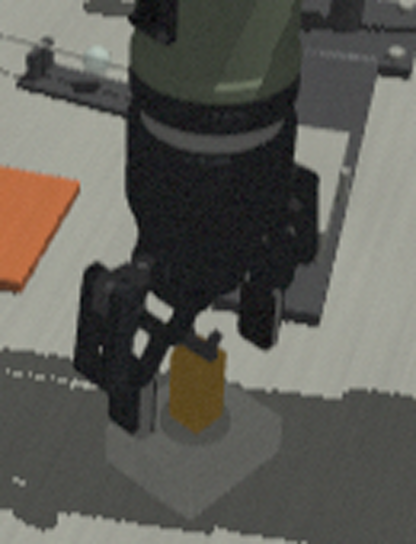

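View pics/scene5.png

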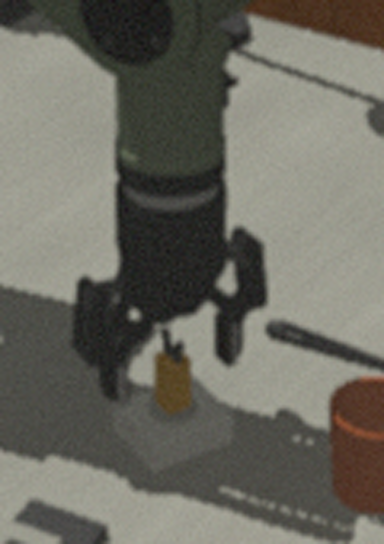

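The fingers straddle the brass block in both views, and the block's top triangulates to 72-73 mm, which agrees with the text. I'll close, check, then lift.

Run:
```python
from h import *
np.set_printoptions(precision=4,suppress=True)
def show(t):
    o=bot.get_obs();print(t,round(o["time_s"],2),o["eef_pos"],o["force"],o["wrist_torque"],round(o["width"],4));return o
bot.move_gripper(.0,60);show("grip");bot.pause(.2);o=show("settled")
p=o["eef_pos"]
bot.line_to([p[0],p[1],p[2]+.05],v=.1);show("lift")
bot.pause(.3);show("lift2")
c=cam("side");crop(c,270,100,400,290,3,"d6.png")
c=cam("scene");crop(c,260,60,380,230,3.2,"s6.png")
c=cam("wrist");cv2.imwrite("pics/w6.png",c["frame"])
```

```text
grip 5.42 [0.4999 0.1634 0.0372] [0.1843 0.0611 1.3087] [ 0.011   0.0266 -0.0113] 0.0191
settled 5.62 [0.4999 0.1634 0.0372] [-0.2751  0.4559  2.4339] [-0.0059 -0.0146 -0.0072] 0.0194
lift 6.27 [0.4994 0.1633 0.0868] [ 0.2204 -0.0008 -2.1503] [-0.0155 -0.0273 -0.0085] 0.0196
lift2 6.57 [0.4994 0.1633 0.0865] [-0.1624 -0.4078 -1.9777] [ 0.0321 -0.0333 -0.0018] 0.0191
```

View pics/d6.png

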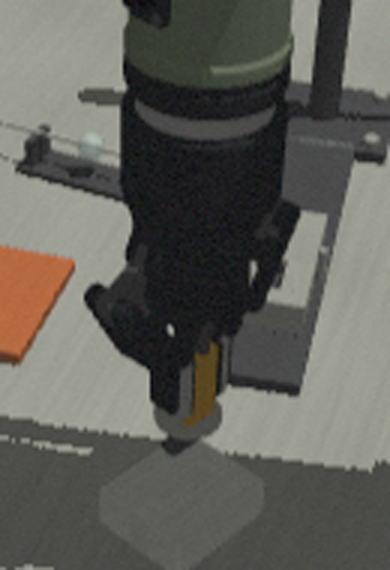

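View pics/s6.png

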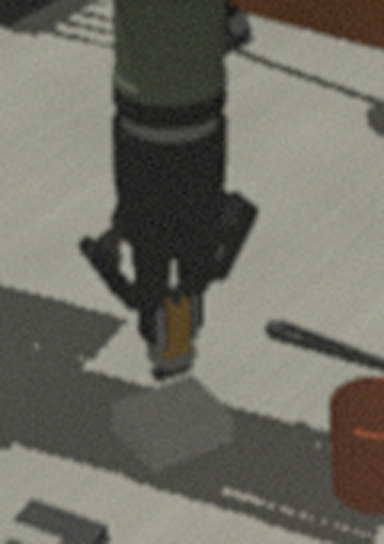

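View pics/w6.png

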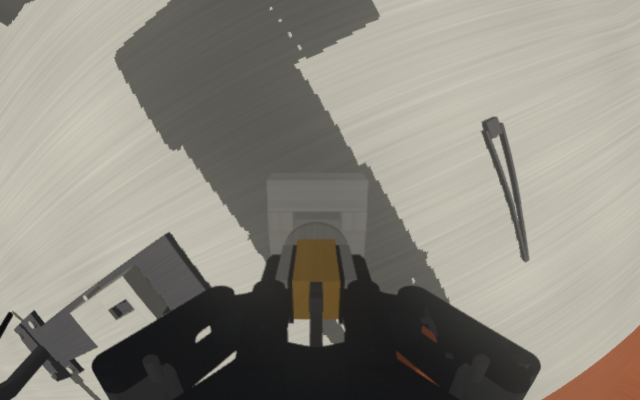

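The rest is held clear of the park in both views, and the wrist load rose by about 2 N. Next I go over the shoe, 18 mm short of the seen slot toward -y, and touch down gently.

```bash
cat >> h.py <<'E'
YS=np.radians(6.05); EX=np.array([np.cos(YS),np.sin(YS)]); EY=np.array([-np.sin(YS),np.cos(YS)])
SLOT=np.array([.5031,-.0368]); OFF=.0317
def show(t,F0=None):
    o=bot.get_obs();d=o["eef_pos"][:2]-SLOT
    f=o["force"]-(0 if F0 is None else F0)
    print(t,f't={o["time_s"]:.2f} x={d@EX*1e3:.2f} y={d@EY*1e3:.2f} foot={1e3*(o["eef_pos"][2]-OFF):.2f} F=({f[:2]@EX:.1f},{f[:2]@EY:.1f},{f[2]:.1f}) T={np.round(o["wrist_torque"],2)} w={o["width"]:.4f}');return o,f
def P(x,y,foot): return [*(SLOT+x*EX+y*EY),foot+OFF]
E
python3 - <<'E'
from h import *
a=yaw(np.pi/2+YS)
bot.line_to([.4994,.1633,.12],v=.2)
bot.move_to(P(0,-.018,.06),a)
bot.pause(.4)
F0=np.mean([bot.get_obs()["force"] for _ in range(1)],0)
Fs=[]
for _ in range(5): bot.pause(.04);Fs.append(bot.get_obs()["force"])
F0=np.mean(Fs,0);np.save("F0.npy",F0);print(F0,np.std(Fs,0))
show("hover",F0)
bot.line_to(P(0,-.018,.038),v=.06);show("low",F0)
z=.038
for k in range(20):
    z-=.0005;bot.line_to(P(0,-.018,z),v=.02);bot.pause(.05);o,f=show(f"cmd {z*1e3:.1f}",F0)
    if f[2]>3:break
print(o["joint_positions"])
E
```

```text
[-0.12132455 -0.25549391 -1.23859811] [0.37369277 0.56602522 0.33026972]
hover t=8.56 x=0.04 y=-17.86 foot=60.04 F=(0.4,0.5,0.2) T=[-0.02  0.    0.  ] w=0.0193
low t=9.07 x=-0.48 y=-17.85 foot=37.30 F=(0.1,0.4,-0.1) T=[ 0.   -0.04  0.02] w=0.0192
cmd 37.5 t=9.38 x=0.27 y=-18.11 foot=37.81 F=(0.8,-0.2,-1.0) T=[0.04 0.01 0.01] w=0.0191
cmd 37.0 t=9.68 x=-0.00 y=-18.01 foot=37.04 F=(0.2,0.2,0.1) T=[-0.02 -0.02  0.03] w=0.0192
cmd 36.5 t=9.97 x=-0.04 y=-17.98 foot=36.45 F=(-0.0,0.1,-1.3) T=[ 0.01 -0.03 -0.01] w=0.0195
cmd 36.0 t=10.28 x=-0.04 y=-18.00 foot=35.97 F=(0.2,0.1,0.1) T=[0.01 0.   0.04] w=0.0194
cmd 35.5 t=10.57 x=-0.01 y=-18.00 foot=35.48 F=(-0.9,0.2,-0.7) T=[-0.02  0.04 -0.  ] w=0.0193
cmd 35.0 t=10.88 x=-0.05 y=-17.99 foot=34.97 F=(0.4,0.1,-0.2) T=[-0.03  0.02 -0.01] w=0.0195
cmd 34.5 t=11.18 x=-0.03 y=-18.00 foot=34.46 F=(-0.1,0.7,-0.6) T=[-0.03  0.01 -0.  ] w=0.0192
cmd 34.0 t=11.47 x=-0.02 y=-17.97 foot=33.98 F=(-0.5,0.5,-0.0) T=[0.02 0.05 0.01] w=0.0190
cmd 33.5 t=11.78 x=-0.05 y=-17.98 foot=33.45 F=(0.5,-0.3,-0.7) T=[0.01 0.02 0.01] w=0.0190
cmd 33.0 t=12.07 x=-0.01 y=-17.95 foot=33.00 F=(0.5,0.2,-0.3) T=[ 0.01 -0.04  0.01] w=0.0195
cmd 32.5 t=12.38 x=0.08 y=-18.02 foot=32.84 F=(-0.7,0.6,3.8) T=[ 0.09  0.29 -0.05] w=0.0192
[-2.78385600e-01  2.73497531e-01  1.84436128e+00 -1.74101422e-05
  1.02363850e+00 -1.95478618e+00]
```

Contact is at 32.9 mm, right at the shoe's top, with 3.8 N. Now I feel toward +y at about 4 N.

Run:
```python
from h import *
F0=np.load("F0.npy");z=.0325;y=-.018
for k in range(30):
    y+=.001;bot.line_to(P(0,y,z),v=.02);bot.pause(.02);o,f=show(f"c y{y*1e3:.0f} z{z*1e3:.2f}",F0)
    if y>.004: break
    if abs(f[0])+abs(f[1])>15 or f[2]>14: print("high");break
    if f[2]<1.2:
        # probe down a little: still shoe?
        bot.line_to(P(0,y,.0320),v=.02);bot.pause(.03);o,f=show("  probe",F0)
        if f[2]<3: print("DROP?");break
        bot.line_to(P(0,y,z),v=.02)
    if f[2]>7: z+=.0001
```

```text
c y-17 z32.50 t=12.64 x=0.32 y=-17.41 foot=32.81 F=(-0.5,-0.4,3.9) T=[-0.34  0.24 -0.02] w=0.0191
c y-16 z32.50 t=12.91 x=0.57 y=-16.38 foot=32.83 F=(-0.3,-2.4,3.9) T=[-0.47  0.02 -0.04] w=0.0191
c y-15 z32.50 t=13.18 x=0.53 y=-15.19 foot=32.80 F=(0.4,-3.3,4.1) T=[-0.55 -0.08 -0.04] w=0.0191
c y-14 z32.50 t=13.44 x=0.43 y=-14.05 foot=32.76 F=(1.3,-2.2,3.8) T=[-0.45 -0.22  0.01] w=0.0193
c y-13 z32.50 t=13.71 x=0.28 y=-13.03 foot=32.72 F=(-0.3,-2.2,4.9) T=[-0.49 -0.17 -0.02] w=0.0192
c y-12 z32.50 t=13.97 x=0.17 y=-12.03 foot=32.68 F=(0.3,-2.6,6.9) T=[-0.53 -0.19  0.05] w=0.0192
c y-11 z32.50 t=14.24 x=0.12 y=-11.02 foot=32.64 F=(0.0,-2.9,6.1) T=[-0.63 -0.13  0.03] w=0.0198
c y-10 z32.50 t=14.51 x=0.07 y=-9.91 foot=32.61 F=(1.0,-2.1,6.2) T=[-0.6  -0.2   0.03] w=0.0195
c y-9 z32.50 t=14.78 x=-0.03 y=-8.76 foot=32.52 F=(0.2,-1.5,6.0) T=[-0.62 -0.13 -0.03] w=0.0191
c y-8 z32.50 t=15.04 x=-0.06 y=-7.62 foot=32.46 F=(0.1,-1.6,6.0) T=[-0.44 -0.13  0.03] w=0.0192
c y-7 z32.50 t=15.31 x=-0.11 y=-6.56 foot=32.39 F=(0.4,-1.0,5.7) T=[-0.34 -0.15  0.04] w=0.0190
c y-6 z32.50 t=15.57 x=-0.27 y=-5.50 foot=32.23 F=(1.5,-0.2,4.1) T=[-0.22 -0.16  0.03] w=0.0191
c y-5 z32.50 t=15.84 x=-0.89 y=-3.85 foot=31.62 F=(0.2,1.8,1.1) T=[ 0.34 -0.14 -0.02] w=0.0193
  probe t=16.12 x=-1.01 y=-3.95 foot=31.33 F=(0.4,3.6,2.3) T=[ 0.78  0.06 -0.06] w=0.0192
DROP?
```

Run:
```python
from h import *
F0=np.load("F0.npy");z=.0320
bot.pause(.15);show("rest",F0)
for y in (-.0045,-.004,-.0035,-.003,-.0025):
    bot.line_to(P(0,y,z),v=.02);bot.pause(.1);o,f=show(f"c y{y*1e3:.1f} z{z*1e3:.2f}",F0)
    if o["eef_pos"][2]-OFF<.0305: break
    if f[2]<1.5:
        bot.line_to(P(0,y,z-.001),v=.02);bot.pause(.1);o,f=show("  probe",F0)
        if f[2]<2.5: break
        bot.line_to(P(0,y,z),v=.02)
```

```text
rest t=16.27 x=-0.92 y=-4.17 foot=31.47 F=(-1.7,4.1,2.5) T=[0.81 0.27 0.03] w=0.0192
c y-4.5 z32.00 t=16.62 x=-0.19 y=-4.75 foot=32.00 F=(-1.5,2.5,2.9) T=[0.36 0.31 0.01] w=0.0192
c y-4.0 z32.00 t=16.98 x=0.39 y=-4.55 foot=32.17 F=(-0.4,0.6,0.9) T=[-0.05  0.11  0.03] w=0.0194
  probe t=17.32 x=0.54 y=-4.54 foot=31.65 F=(-2.1,0.8,7.1) T=[-0.21  0.38 -0.05] w=0.0191
c y-3.5 z32.00 t=17.93 x=-0.49 y=-3.18 foot=31.55 F=(-0.5,0.5,-0.7) T=[0.12 0.02 0.01] w=0.0192
  probe t=18.27 x=0.07 y=-3.23 foot=30.96 F=(0.8,1.9,-0.1) T=[ 0.45 -0.04 -0.01] w=0.0196
```

Run:
```python
from h import *
F0=np.load("F0.npy");z=.0310;x=0;y=-.0030
while z>.0235:
    z-=.0005;bot.line_to(P(x,y,z),v=.02);bot.pause(.06);o,f=show(f"c x{x*1e3:.2f} y{y*1e3:.2f} z{z*1e3:.2f}",F0)
    if f[2]>8: print("stuck");break
    if abs(f[0])>1:x+=np.clip(f[0]*.00008,-.0004,.0004)
    if abs(f[1])>1:y+=np.clip(f[1]*.00008,-.0004,.0004)
```

```text
c x0.00 y-3.00 z30.50 t=18.58 x=0.08 y=-2.72 foot=30.42 F=(0.3,2.5,-0.1) T=[ 0.52 -0.1  -0.01] w=0.0196
c x0.00 y-2.80 z30.00 t=18.89 x=0.00 y=-2.68 foot=30.13 F=(0.6,2.6,2.0) T=[ 0.52  0.05 -0.04] w=0.0193
c x0.00 y-2.59 z29.50 t=19.20 x=0.15 y=-2.37 foot=29.53 F=(1.2,3.7,2.4) T=[ 0.75 -0.1   0.  ] w=0.0196
c x0.00 y-2.28 z29.00 t=19.51 x=0.10 y=-2.10 foot=28.85 F=(1.2,3.4,1.1) T=[ 0.82 -0.26  0.01] w=0.0194
c x0.00 y-2.00 z28.50 t=19.82 x=-0.02 y=-1.95 foot=28.35 F=(1.2,4.3,1.3) T=[ 0.83 -0.17 -0.04] w=0.0194
c x0.00 y-1.65 z28.00 t=20.12 x=0.05 y=-1.86 foot=28.18 F=(0.6,2.7,2.8) T=[ 0.51 -0.09  0.05] w=0.0192
c x0.00 y-1.43 z27.50 t=20.43 x=-0.24 y=-1.43 foot=27.14 F=(1.4,3.6,1.7) T=[ 0.52 -0.18  0.01] w=0.0193
c x0.00 y-1.13 z27.00 t=20.74 x=-0.46 y=-1.31 foot=26.58 F=(1.0,1.0,-0.4) T=[ 0.24 -0.04 -0.02] w=0.0195
c x0.00 y-1.04 z26.50 t=21.05 x=-0.16 y=-1.26 foot=26.41 F=(0.2,1.5,-1.0) T=[ 0.03 -0.   -0.07] w=0.0191
c x0.00 y-0.92 z26.00 t=21.36 x=0.06 y=-1.02 foot=26.05 F=(0.1,0.1,-0.6) T=[ 0.04 -0.08  0.02] w=0.0194
c x0.00 y-0.92 z25.50 t=21.67 x=-0.01 y=-0.91 foot=25.49 F=(-1.0,0.5,-0.4) T=[ 0.01  0.03 -0.02] w=0.0194
c x-0.08 y-0.92 z25.00 t=21.98 x=-0.10 y=-0.91 foot=24.98 F=(0.4,0.4,-0.3) T=[-0.01  0.01 -0.03] w=0.0194
c x-0.08 y-0.92 z24.50 t=22.28 x=-0.09 y=-0.90 foot=24.49 F=(1.1,-0.1,-0.3) T=[-0.01  0.06  0.02] w=0.0193
c x0.01 y-0.92 z24.00 t=22.59 x=-0.03 y=-0.93 foot=23.96 F=(0.0,-0.2,-0.5) T=[ 0.    0.01 -0.01] w=0.0193
c x0.01 y-0.92 z23.50 t=22.90 x=-0.01 y=-0.91 foot=23.48 F=(-0.1,0.1,-0.2) T=[0.01 0.02 0.03] w=0.0194
```

The foot is in the slot and free of side forces. Next I press down against the spring.

Run:
```python
from h import *
F0=np.load("F0.npy");z=.0235;x=0;y=-.0003
while z>.0128:
    z-=.00075 if z>.0155 else .0003
    bot.line_to(P(x,y,z),v=.02);bot.pause(.05);o,f=show(f"c x{x*1e3:.2f} y{y*1e3:.2f} z{z*1e3:.2f}",F0)
    if f[2]>14: print("seated");break
    if abs(f[0])>1:x+=np.clip(f[0]*.00008,-.0004,.0004)
    if abs(f[1])>1:y+=np.clip(f[1]*.00008,-.0004,.0004)
```

```text
c x0.00 y-0.30 z22.75 t=23.20 x=-0.03 y=-0.26 foot=22.71 F=(-0.2,-0.1,-0.6) T=[-0.01  0.01  0.01] w=0.0193
c x0.00 y-0.30 z22.00 t=23.50 x=-0.02 y=-0.29 foot=21.97 F=(-0.2,0.6,-0.5) T=[-0.06 -0.02  0.03] w=0.0191
c x0.00 y-0.30 z21.25 t=23.80 x=-0.02 y=-0.31 foot=21.23 F=(-0.2,-0.0,-0.0) T=[-0.03  0.01  0.03] w=0.0193
c x0.00 y-0.30 z20.50 t=24.10 x=0.16 y=-0.34 foot=20.83 F=(-1.3,0.2,2.3) T=[ 0.03  0.2  -0.  ] w=0.0189
c x-0.10 y-0.30 z19.75 t=24.40 x=0.14 y=-0.34 foot=19.97 F=(-0.9,0.2,3.4) T=[ 0.06  0.08 -0.02] w=0.0193
c x-0.10 y-0.30 z19.00 t=24.70 x=0.15 y=-0.39 foot=19.16 F=(-0.8,1.3,4.1) T=[ 0.08  0.1  -0.02] w=0.0193
c x-0.10 y-0.20 z18.25 t=25.00 x=0.11 y=-0.33 foot=18.39 F=(0.5,0.5,4.5) T=[0.   0.07 0.02] w=0.0193
c x-0.10 y-0.20 z17.50 t=25.30 x=0.12 y=-0.35 foot=17.65 F=(-1.1,1.3,5.9) T=[-0.    0.03 -0.  ] w=0.0195
c x-0.20 y-0.11 z16.75 t=25.60 x=0.09 y=-0.31 foot=16.93 F=(0.7,-1.0,5.1) T=[-0.08 -0.04 -0.  ] w=0.0197
c x-0.20 y-0.11 z16.00 t=25.90 x=0.08 y=-0.30 foot=16.19 F=(1.0,-0.5,6.4) T=[-0.11 -0.03 -0.01] w=0.0196
c x-0.12 y-0.11 z15.25 t=26.20 x=0.12 y=-0.30 foot
[... 301 characters left out ...]
1 y=-0.30 foot=14.73 F=(-0.7,-1.1,7.3) T=[-0.13  0.06  0.04] w=0.0196
c x-0.20 y-0.20 z14.05 t=27.40 x=0.14 y=-0.33 foot=14.47 F=(-0.4,0.5,8.1) T=[-0.05  0.12  0.02] w=0.0193
c x-0.20 y-0.20 z13.75 t=27.70 x=0.14 y=-0.31 foot=14.19 F=(-0.6,0.1,8.9) T=[-0.05  0.05 -0.01] w=0.0194
c x-0.20 y-0.20 z13.45 t=28.00 x=0.14 y=-0.30 foot=13.91 F=(0.1,0.8,7.8) T=[ 0.    0.09 -0.02] w=0.0198
c x-0.20 y-0.20 z13.15 t=28.30 x=0.12 y=-0.29 foot=13.63 F=(-0.2,0.0,8.2) T=[-0.02  0.11 -0.01] w=0.0192
c x-0.20 y-0.20 z12.85 t=28.60 x=0.18 y=-0.33 foot=13.48 F=(-0.6,-0.3,9.9) T=[-0.    0.16  0.04] w=0.0193
c x-0.20 y-0.20 z12.55 t=28.90 x=0.20 y=-0.34 foot=13.47 F=(-0.6,0.5,12.0) T=[ 0.02  0.37 -0.02] w=0.0192
```

The collar is on the shoe (foot at 13.5 mm, 12 N). I ease up slightly and make the quarter turn in increments while watching torque.

Run:
```python
from h import *
from scipy.spatial.transform import Rotation as R
F0=np.load("F0.npy");z=.0132;x=0;y=-.0003
bot.line_to(P(x,y,z),v=.02);bot.pause(.05);show("pre",F0)
for k in range(1,16):
    a=np.pi/2+YS-np.radians(6*k)
    bot.move_to(P(x,y,z),yaw(a));bot.pause(.05);o,f=show(f"turn {6*k} x{x*1e3:.2f} y{y*1e3:.2f}",F0)
    xr=R.from_quat(o["ee_rot"]).as_matrix()[:,0];print("   actual turn",round(90+np.degrees(YS)-np.degrees(np.arctan2(xr[1],xr[0])),2))
    if abs(o["wrist_torque"][2])>.5 or np.linalg.norm(f)>22: print("resist");break
    if abs(f[0])>1.5:x+=np.clip(f[0]*.00006,-.0003,.0003)
    if abs(f[1])>1.5:y+=np.clip(f[1]*.00006,-.0003,.0003)
```

```text
pre t=29.20 x=0.17 y=-0.34 foot=13.66 F=(-0.9,1.1,8.1) T=[-0.04  0.09 -0.06] w=0.0194
turn 6 x0.00 y-0.30 t=29.50 x=0.34 y=-0.32 foot=13.68 F=(-0.2,-0.3,8.1) T=[-0.05  0.14 -0.01] w=0.0192
   actual turn 6.01
turn 12 x0.00 y-0.30 t=29.80 x=0.46 y=-0.36 foot=13.74 F=(-0.9,-0.1,8.9) T=[-0.07  0.08 -0.01] w=0.0190
   actual turn 12.01
turn 18 x0.00 y-0.30 t=30.10 x=0.53 y=-0.38 foot=13.76 F=(-0.2,0.4,8.8) T=[-0.02  0.08 -0.05] w=0.0197
   actual turn 18.01
turn 24 x0.00 y-0.30 t=30.40 x=0.57 y=-0.37 foot=13.78 F=(-0.0,0.9,8.6) T=[-0.02  0.02 -0.03] w=0.0195
   actual turn 24.01
turn 30 x0.00 y-0.30 t=30.70 x=0.61 y=-0.42 foot=13.79 F=(-0.4,0.7,8.5) T=[ 0.02  0.01 -0.02] w=0.0196
   actual turn 30.01
turn 36 x0.00 y-0.30 t=31.00 x=0.65 y=-0.41 foot=13.81 F=(0.4,0.1,7.7) T=[-0.02 -0.01  0.  ] w=0.0194
   actual turn 36.01
turn 42 x0.00 y-0.30 t=31.30 x=0.69 y=-0.42 foot=13.82 F=(0.1,0.6,8.5) T=[-0.01  0.06 -0.09] w=0.0194
   actual turn 42.01
turn 48 x0.00 y-0.30 t=31.60 x=0.69 y=-0.43 foot=13.82 F=(-0.2,0.4,8.6) T=[-0.04  0.01  0.  ] w=0.0196
   actual turn 48.01
turn 54 x0.00 y-0.30 t=31.90 x=0.71 y=-0.43 foot=13.84 F=(0.2,0.9,8.0) T=[ 0.01  0.02 -0.01] w=0.0192
   actual turn 54.01
turn 60 x0.00 y-0.30 t=32.20 x=0.70 y=-0.44 foot=13.84 F=(-1.0,0.6,8.5) T=[ 0.03  0.   -0.07] w=0.0188
   actual turn 60.01
turn 66 x0.00 y-0.30 t=32.50 x=0.73 y=-0.46 foot=13.84 F=(-0.2,0.7,8.4) T=[-0.03 -0.01 -0.03] w=0.0193
   actual turn 66.01
turn 72 x0.00 y-0.30 t=32.80 x=0.69 y=-0.45 foot=13.82 F=(-0.6,0.7,8.1) T=[-0.04  0.02 -0.05] w=0.0192
   actual turn 72.01
turn 78 x0.00 y-0.30 t=33.10 x=0.71 y=-0.45 foot=13.83 F=(0.5,-0.2,7.5) T=[-0.04  0.02 -0.04] w=0.0194
   actual turn 78.01
turn 84 x0.00 y-0.30 t=33.40 x=0.74 y=-0.46 foot=13.85 F=(-0.0,-0.2,7.6) T=[-0.02  0.01 -0.01] w=0.0192
   actual turn 84.01
turn 90 x0.00 y-0.30 t=33.70 x=0.70 y=-0.47 foot=13.82 F=(0.4,-0.2,8.8) T=[-0.03 -0.02 -0.03] w=0.0197
   actual turn 90.01
```

It turned a full 90° with no resistance. Now I ease off upward.

Run:
```python
from h import *
F0=np.load("F0.npy");z=.0132;x=-.0004;y=-.0002
while z<.0195:
    z+=.0005;bot.line_to(P(x,y,z),v=.02);bot.pause(.05);o,f=show(f"c x{x*1e3:.2f} y{y*1e3:.2f} z{z*1e3:.2f}",F0)
    if f[2]<1: print("stop");break
    if abs(f[0])>1:x+=np.clip(f[0]*.00008,-.0004,.0004)
    if abs(f[1])>1:y+=np.clip(f[1]*.00008,-.0004,.0004)
```

```text
c x-0.40 y-0.20 z13.70 t=34.00 x=0.68 y=-0.44 foot=14.42 F=(0.9,-0.4,7.3) T=[ 0.   -0.1  -0.05] w=0.0194
c x-0.40 y-0.20 z14.20 t=34.30 x=0.66 y=-0.47 foot=14.87 F=(0.4,-0.5,7.1) T=[ 0.06 -0.14 -0.01] w=0.0190
c x-0.40 y-0.20 z14.70 t=34.60 x=0.68 y=-0.44 foot=15.34 F=(0.3,0.2,7.1) T=[ 0.01 -0.14 -0.04] w=0.0191
c x-0.40 y-0.20 z15.20 t=34.90 x=0.64 y=-0.45 foot=15.76 F=(1.1,0.2,7.1) T=[-0.09 -0.23 -0.02] w=0.0192
c x-0.31 y-0.20 z15.70 t=35.20 x=0.66 y=-0.43 foot=16.20 F=(0.7,0.0,6.6) T=[-0.01 -0.14  0.01] w=0.0192
c x-0.31 y-0.20 z16.20 t=35.50 x=0.59 y=-0.43 foot=16.61 F=(3.4,-0.4,5.3) T=[ 0.01 -0.52  0.03] w=0.0194
c x-0.04 y-0.20 z16.70 t=35.80 x=0.54 y=-0.39 foot=16.93 F=(3.5,-1.5,6.6) T=[-0.09 -0.57 -0.02] w=0.0191
c x0.26 y-0.29 z17.20 t=36.10 x=0.48 y=-0.39 foot=17.27 F=(2.7,-1.2,6.2) T=[-0.14 -0.68 -0.  ] w=0.0192
c x0.48 y-0.29 z17.70 t=36.40 x=0.41 y=-0.34 foot=17.65 F=(3.3,-1.0,4.6) T=[-0.15 -0.6  -0.03] w=0.0194
c x0.75 y-0.29 z18.20 t=36.70 x=0.49 y=-0.32 foot=18.08 F=(2.1,-2.2,5.2) T=[-0.28 -0.47 -0.02] w=0.0194
c x0.94 y-0.45 z18.70 t=37.00 x=0.51 y=-0.33 foot=18.48 F=(1.3,-1.5,4.5) T=[-0.32 -0.32  0.05] w=0.0194
c x1.06 y-0.55 z19.20 t=37.30 x=0.54 y=-0.35 foot=18.93 F=(-0.0,-1.1,4.5) T=[-0.18 -0.09 -0.  ] w=0.0191
c x1.06 y-0.64 z19.70 t=37.60 x=0.54 y=-0.37 foot=19.02 F=(1.9,-1.1,-1.9) T=[-0.19 -0.46  0.07] w=0.0194
stop
```

The foot rises to 19.0 mm and stops against the lips, with the force going slightly negative, so it's in the pocket. I'll relax, release, back off and look.

Run:
```python
from h import *
F0=np.load("F0.npy")
bot.line_to(P(.0008,-.0005,.0193),v=.02);bot.pause(.1);o,f=show("relax",F0)
bot.move_gripper(.07);bot.pause(.2);o,f=show("open",F0)
p=o["eef_pos"]
bot.line_to([p[0],p[1],p[2]+.13],v=.12);show("up",F0)
c=cam("side");crop(c,330,100,420,240,4,"d7.png");cv2.imwrite("pics/d7f.png",c["frame"])
c=cam("scene");crop(c,210,190,310,270,6,"s7.png");cv2.imwrite("pics/s7f.png",c["frame"])
c=cam("wrist");cv2.imwrite("pics/w7.png",c["frame"])
import pickle;pickle.dump(c,open("w7.pkl","wb"))
```

```text
relax t=37.95 x=0.51 y=-0.39 foot=19.02 F=(2.4,-0.4,-1.9) T=[-0.11 -0.39  0.  ] w=0.0193
open t=38.69 x=0.78 y=-0.48 foot=19.31 F=(-0.2,0.9,1.4) T=[ 0.01 -0.01 -0.02] w=0.0699
up t=39.92 x=0.05 y=-0.21 foot=148.31 F=(-0.1,-0.3,2.2) T=[-0.04 -0.01 -0.02] w=0.0697
```

View pics/d7.png

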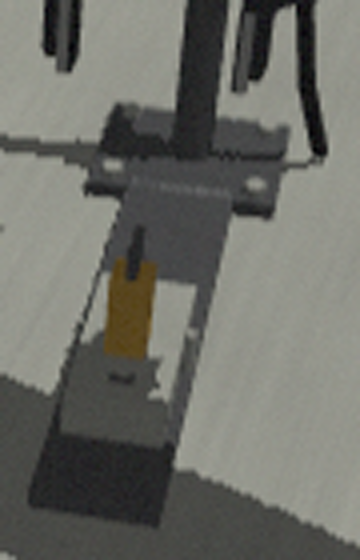

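View pics/s7f.png

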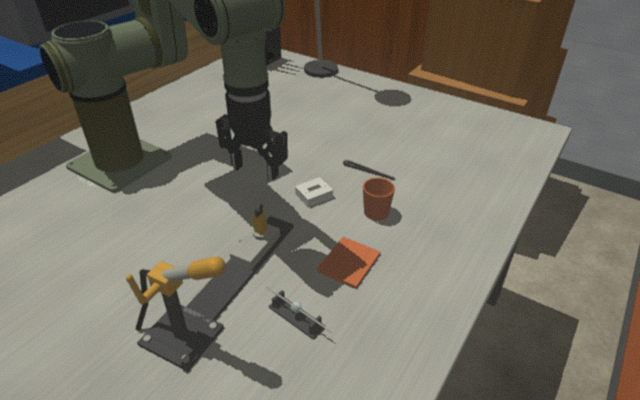

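View pics/w7.png

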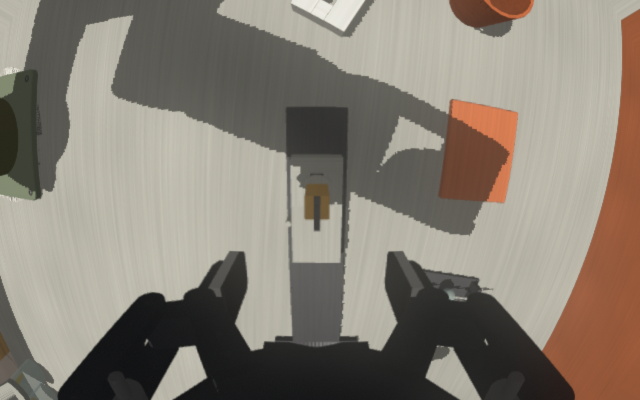

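The rest stands upright in the shoe. The yoke now lies along the bar (wrist ~(317,203)), so it's a quarter turn from its original orientation. I'll check height and bystanders.

Run:
```python
from h import *
import pickle
np.set_printoptions(precision=4,suppress=True)
W=pickle.load(open("w7.pkl","rb"));crop(W,290,150,345,235,7,"w7c.png")
S=cam("scene");D=cam("side")
crop(S,240,195,285,245,11,"s7c.png");crop(D,345,155,385,200,11,"d7c.png")
a=cv2.imread("pics/scene0.png");b=cv2.imread("pics/s7f.png")
for n,im in(("before",a),("after",b)):
    hsv=cv2.cvtColor(im,cv2.COLOR_BGR2HSV);m=cv2.inRange(hsv,(0,120,60),(12,255,255))[150:300,310:420]
    k,l,st,ce=cv2.connectedComponentsWithStats(m);print(n,[(s[4],c.round(1)) for s,c in zip(st[1:],ce[1:]) if s[4]>100])
for (u0,v0,u1,v1,n) in((335,155,400,182,"tw"),(262,280,340,345,"cradle")):
    print(n,"mean diff",cv2.absdiff(a,b)[v0:v1,u0:u1].mean(), "shift",cv2.phaseCorrelate(*[np.float32(cv2.cvtColor(i,cv2.COLOR_BGR2GRAY)[v0:v1,u0:u1]) for i in(a,b)]))
for z in(.0810,.0835,.0865): 
    B=np.array([[*(SLOT+[.0005,0]+sx*EX*.01+sy*EY*.01),z] for sx,sy in((-1,1),(1,1),(1,-1),(-1,-1))])
    print(z,"w",((proj(W,B)-[290,150])*7+3).round(0).tolist(),"s",((proj(S,B)-[240,195])*11+5).round(0).tolist(),"d",((proj(D,B)-[345,155])*11+5).round(0).tolist())
```

```text
before [(np.int32(867), array([67.4, 47.1])), (np.int32(1656), array([ 38.5, 111.4]))]
after [(np.int32(796), array([67.6, 46.8])), (np.int32(1630), array([ 39.1, 111.7]))]
tw mean diff 2.672934472934473 shift ((-0.07876939521073467, 0.48793466318503853), 0.9930742037149123)
cradle mean diff 9.305719921104536 shift ((-0.08107344351397217, 0.19335011643029532), 0.7524644209278954)
0.081 w [[112.0, 299.0], [285.0, 299.0], [283.0, 463.0], [114.0, 463.0]] s [[209.0, 190.0], [301.0, 223.0], [242.0, 286.0], [150.0, 253.0]] d [[255.0, 203.0], [139.0, 186.0], [157.0, 125.0], [272.0, 141.0]]
0.0835 w [[111.0, 305.0], [286.0, 305.0], [284.0, 470.0], [113.0, 470.0]] s [[208.0, 180.0], [300.0, 212.0], [241.0, 276.0], [148.0, 242.0]] d [[256.0, 191.0], [140.0, 174.0], [159.0, 113.0], [273.0, 129.0]]
0.0865 w [[110.0, 312.0], [287.0, 311.0], [285.0, 479.0], [112.0, 479.0]] s [[207.0, 167.0], [299.0, 200.0], [240.0, 263.0], [147.0, 230.0]] d [[258.0, 176.0], [141.0, 159.0], [160.0, 98.0], [275.0, 114.0]]
```

View pics/w7c.png

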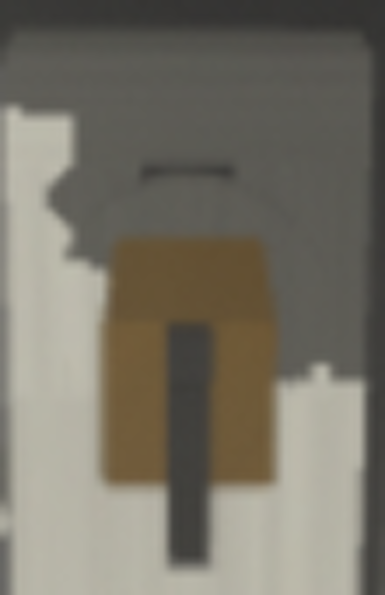

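View pics/s7c.png

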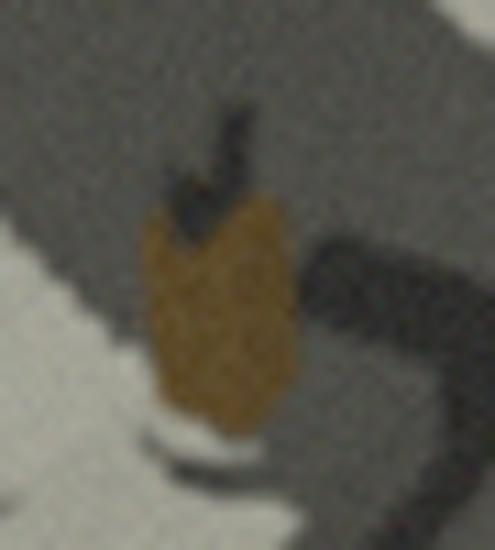

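View pics/d7c.png

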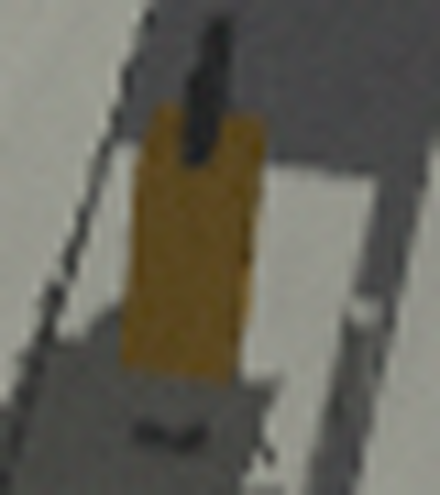

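Run:
```python
from h import *
import pickle
W=pickle.load(open("w7.pkl","rb"));D=bot.read_camera("side");S=bot.read_camera("scene")
w=lambda p:[290+(p[0]-3)/7,150+(p[1]-3)/7]
print(tri([(W,w((275,322))),(D,[345+(135-5)/11,155+(165-5)/11])]),tri([(W,w((102,485))),(S,[240+(145-5)/11,195+(215-5)/11])]))
o=bot.get_obs();print(o["time_s"],o["eef_pos"]);print(bot.sign_off())
```

```text
(array([ 0.51260216, -0.02756938,  0.08405564]), [1.21, 1.21]) (array([ 0.49385797, -0.04744092,  0.08947043]), [0.28, 0.28])
40.275 [ 0.50373856 -0.03715891  0.18063549]
the job is handed in; nothing more can be done
None
```

The mandrel rest is locked in the shoe and I handed the job in at about 40 s. `sign_off` gives no verdict.

**What I did:** I lifted the rest from its parking block and touched it down on the shoe 18 mm short of the slot seen in the images. I then felt along the shoe toward +y, mostly at 4–7 N, until the foot dropped in. Next I pressed it to the collar stop, eased up slightly, turned it 90° and let the spring raise it. Then I released it and backed off 13 cm. The highest vertical force I read was about 12 N.

**What the last checks showed:**
- **Slot and pressing:** the foot met the sprung pad at about 21 mm. The collar seated with the foot at 13.5 mm.
- **Turn:** it turned 90.0° with almost no resisting torque.
- **Lock:** on easing off, the foot rose to 19.0 mm and stopped against a light upward pull, which matches the locked height.
- **Images after release:** the rest stands upright and square, with the yoke along the bar and a gap visible under the collar.
- **Bystanders:** they look unmoved. The cup and marver plate shifted by no more than 0.6 px and the cradle by 0.2 px.

**What disagreed:**
- **Locked height from cameras:** the two camera pairs put the brass block's top at 84.1 mm and 89.5 mm. The expected 86.5 mm lies between them, but that spread is too coarse to confirm the lock, so I relied on the force and height readings.
- **Parking block height:** triangulating its top in shadow came out low, 14–21 mm instead of 25 mm. I used the brass top (71–73 mm) as the height reference for the grasp instead.
- **Tweezers:** their image shift read 0.5 px, which I put down to the changed lighting.

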